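# Click the sweet warmer's dial to the red marker and confirm

### The arm

A 6-joint arm with a two-finger parallel gripper is mounted at the origin on the work surface. World frame = base frame: x ahead of the robot, y to its left, z up, the work surface at z = 0. Lengths are in m, angles in degrees, forces in N, time in s.
With the tool pointing down it reaches from about 0.4 to 0.825 m from the base axis. Payload 7 kg.
Tool frame: the origin (TCP) lies midway between the tips of the shut fingers; the grasp point (between the pads) lies 19 mm behind it; y points along the fingers, z is the direction in which the jaws open and shut, and the axes are right-handed (so a half turn about y gives the same grasp; the last joint's range is limited). The gripper opens to 88 mm and grips with 3 to 60 N. Pads are 19 mm wide; open, the fingers measure 130 mm over their backs; the gripper's body (78 mm by 193 mm) begins 47 mm behind the grasp point.
Start: joints at [-50.529, 20.546, 0.682, 0, -70.136, -16.507], TCP at [0.263, -0.621, 0.227] pointing down, gripper open.
Joint ranges: [-176.03, 176.03], [-82.01, 121.73], [-58.28, 71.71], [-173.87, 95.51], [-174.79, -0.11], [-173.66, 173.66]. Speed limits (degrees/s): [136.94, 136.94, 172.46, 180, 180, 180].

### API

Orientations are given as [roll, pitch, yaw] about the fixed x, y, z axes, in that order (R = Rz(yaw) Ry(pitch) Rx(roll)).
In Python, from plant import ctrl gives the robot as it stands.
- The arm moves only by the tool step_arm, never from a script. Its argument "rows" is a list that holds one entry, the list of rows, each a list of 7 numbers: the gripper command: -1 is shut, 1 is fully open, values between are in proportion, then the shift along the world's x, y, z in cm, then the turn, a rotation vector about the world's x, y, z in degrees. In form: [[[fingers, tx, ty, tz, rx, ry, rz], ...]]. A call has 1 to 12 rows; each row shifts and turns the commanded pose from where the row before left it; what a row does not reach is not made up. A row lasts 1/8 s, in which the tool goes at most 62.5 mm and 10.7 degrees, less where a joint would pass 70% of its speed; a pose out of reach is approached as far as the arm can. A call is refused whole if a number of a shift passes 6.25 or a number of a turn 10.7, either way. A call with a gripper value outside its range is refused whole. The fingers move at their own pace and stop on an object; the grip force is fixed at half the most. Time passes only in rows, so rows that do not move let the fingers close. It gives the time, the measured TCP pose, the force and the opening at its end, in the units of the state.
- ctrl.get_obs(): the state, without advancing time (a new reading comes with each control period).
- ctrl.snapshot(name): name is "scene" or "top" or "wrist"; returns the picture (400x640x3 uint8, blue, green, red); there is no depth.
- ctrl.camera_params(name): a dict with "vertical_fov" (degrees; the focal length in pixels is half the picture's height over the tangent of half this angle, whatever the lens; pixels are square), "cx", "cy" (the principal point, pixels), "rvec" (rotation vector, rad) and "tvec" (3), from world to camera coordinates, as OpenCV has them. Camera axes: x right, y down, z forward; pixel columns grow to the right and rows downward; lengths in m; the calibration is good to about 2 mm. A picture is of the moment at which its call begins: read the wrist's pose just before it. camera_params takes no time and is no camera call; for the wrist camera it gives the pose at the moment of the call.
- ctrl.close_job(): hands the job in, once; it reports no verdict.
The state is a dict: "clock": time; "joint_pos": joint angles; "qvel": joint speeds; "tau": joint torques, N m; "tool_pos": TCP position; "orientation": TCP orientation; "force": force on the tool from outside, world axes, zero at the start; "moment": the same for the moment, N m; "opening": finger opening in m.
Only numpy, scipy, OpenCV 4.12 (cv2) and the standard library are available. Lean on these libraries where they do the work, as an engineer would, in place of code of your own. Each camera call takes 0.05 s, during which the arm holds its last target. There are 200 camera calls.

### The job

With a fingertip, turn the big knurled dial of the sweet warmer by one click, so that its white line clicks into place pointing at the red marker; do not turn it to the blue marker. Then press the green button fully in to confirm and let go of it. Do not press the button before the dial is set, and leave the jar, the bottle and the cup where they stand: nothing is to be pinched or lifted.

Things in the scene. Friction and masses are not known exactly. Their poses are not given: they have to be found in the camera images.
- console: the sweet warmer, fixed to the counter: a grey control deck 200 mm (its x) by 360 mm (its y) and 55 mm high, with a steel plate and a tray of sweets behind it (beyond the deck's +x edge, up to 83 mm high). Origin: centre of the deck's underside, on the counter; its x points away from the robot at yaw 0, z up
- dial_center (a point): centre of the top face of the dial, on its upright turning axis, 79 mm above the counter. The dial is a flat black disc, 104 mm in diameter, 20 mm thick, too wide to pinch, with 40 upright ribs (knurling) round its rim and a smooth flat top on which a fingertip pressed down with 5 to 20 N some 25 to 42 mm from the axis can drag it round by friction. 10 mm in +x and 10 mm in +y from the console's origin
- dial_mark (a point): outer end of the white line on the dial's top face, 48 mm from the axis; it turns with the dial and lies towards the console's -x at dial value 0
- dial (a joint): angle of the dial in rad, growing anticlockwise seen from above. It has three click positions, -0.6, 0 and +0.6, held by a click mechanism: let go, it swings to the nearest (it tips over at about 0.3 either side of 0). Turning takes up to about 0.07 N m. Starts near 0. Stops at -0.72 and +0.72
- red_marker: red round marker, 24 mm in diameter and 8 mm high, fixed on the deck (top 63 mm above the counter), 72 mm from the dial's axis, in line with the white line at one of the two outer click positions: on the console's -y side of the dial's axis it marks dial value +0.6, on the +y side -0.6. Which side differs from start to start. Origin: centre of its underside
- blue_marker: blue round marker of the same size at the other outer click position
- confirm_top (a point): centre of the top of the green push button, 36 mm in diameter, upright, in a black housing on the deck
- confirm (a joint): travel of the green button in m: 0 released, 0.006 fully in; pressed straight down, about 5 N for the full travel, springs back
- nut_jar: amber jar with a brass cap, 44 mm in diameter, 60 mm high, standing loose on the deck on the dial's +y side; leave alone. Origin: centre of its underside
- syrup_bottle: amber bottle, 64 mm in diameter, 170 mm high, loose on the counter; leave alone. Origin: centre of its underside
- tea_cup: white cup, 70 mm in diameter, 70 mm high, loose on the counter; leave alone. Origin: centre of its underside

How it is judged (in metres and radians):
On the way, in this order (a step that is already met when the one before it is completed fails the run):
1. the dial has clicked in at the red marker (((y of red_marker in the frame of console below 0.01 m and value of joint dial between 0.5 and 0.7 rad) or (y of red_marker in the frame of console above 0.01 m and value of joint dial between -0.7 and -0.5 rad)) and velocity of joint dial between -0.05 and 0.05 rad/s), for 0.3 s.
2. the green button is pressed fully in (value of joint confirm above 0.005 m), for 0.05 s.
At the end, for the whole second after the job is handed in: the dial rests at the click position of the red marker (within 0.1 rad) and the green button, pressed in by more than 5 mm after the dial was set, is out again (within 1.5 mm) (all of step 1 and value of joint confirm below 0.0015 m); the robot touches nothing.
It fails at once if the dial is turned over to the blue marker (more than 0.4 rad that way) ((y of red_marker in the frame of console below 0.01 m and value of joint dial below -0.4 rad) or (y of red_marker in the frame of console above 0.01 m and value of joint dial above 0.4 rad)).
It fails at once if the button is pressed (more than 3 mm) while the dial is not at the red marker (value of joint confirm above 0.003 m and not ((y of red_marker in the frame of console below 0.01 m and value of joint dial between 0.5 and 0.7 rad) or (y of red_marker in the frame of console above 0.01 m and value of joint dial between -0.7 and -0.5 rad))).
It fails at once if the jar is moved or lifted by more than 20 mm or tipped (distance of nut_jar from where it was at the start of the episode above 0.02 m or angle between nut_jar's own z axis and vertical above 0.3 rad).
It fails at once if the bottle is moved or lifted by more than 20 mm or tipped (distance of syrup_bottle from where it was at the start of the episode above 0.02 m or angle between syrup_bottle's own z axis and vertical above 0.3 rad).
It fails at once if the cup is moved or lifted by more than 20 mm or tipped (distance of tea_cup from where it was at the start of the episode above 0.02 m or angle between tea_cup's own z axis and vertical above 0.3 rad).
It also fails if it takes over 42 s, if anything falls off the work surface, if the arm or the gripper's body presses on something with over 40 N, if the wrist force passes 120 N, or if a joint passes its speed limit or range.

## Working session

There is one attempt and no reset: what is moved stays moved. The work goes in short steps, Python scripts to look and compute and a tool call to move; the robot and the scene stay as the last step left them, time stands still between calls to the robot, and variables do not carry over. Pictures are saved under pics/ and viewed, about 8 in all and at most 12, crops included, and the job is handed in when it is done.

Besides the shell and the picture viewer there is one more tool, called after "Call:" as name(argument=value, ...) on one line, values as JSON. step_arm: Moves the arm, as the interface text tells. Its arguments: {"type":"object","properties":{"rows":{"type":"array"}},"required":["rows"]}

```bash
mkdir -p pics; python3 - <<'E'
from plant import ctrl
import cv2
print(ctrl.get_obs())
for n in("top","scene"):
    p=ctrl.camera_params(n);print(n,p)
    cv2.imwrite(f"pics/{n}0.png",ctrl.snapshot(n))
E
```

```text
{'clock': 0.0, 'joint_pos': array([-5.05298068e+01,  2.05930510e+01,  6.33486052e-01, -1.96802695e-02,
       -7.01333526e+01, -1.65049660e+01]), 'qvel': array([-0.05210728,  0.12253588,  0.04141159, -0.06376767, -0.01123354,
       -0.05429461]), 'tau': array([-3.28103924e-04, -5.82713020e+01,  2.93043941e+01,  6.99712202e+00,
        6.59991187e-03, -1.79769040e-04]), 'tool_pos': array([ 0.26313641, -0.62108211,  0.22560362]), 'orientation': array([-8.99056548e+01,  8.66208693e-03,  2.29585313e+01]), 'force': array([-0.0397294 ,  0.0704423 ,  0.03323071]), 'moment': array([-0.01249585, -0.00855211, -0.0223823 ]), 'opening': 0.08762183851643698}
top {'vertical_fov': 53.8556689608168, 'cx': 313.4345590985864, 'cy': 197.22258769744346, 'rvec': array([ 2.19391698, -2.1635191 ,  0.05936975]), 'tvec': array([0.00333511, 0.49376151, 1.2137179 ])}
scene {'vertical_fov': 54.960014956204645, 'cx': 321.1234172878296, 'cy': 204.64655701682108, 'rvec': array([ 1.99279297,  1.23021175, -0.59653835]), 'tvec': array([-0.22852149, -0.22888422,  1.38168705])}
```

View pics/top0.png

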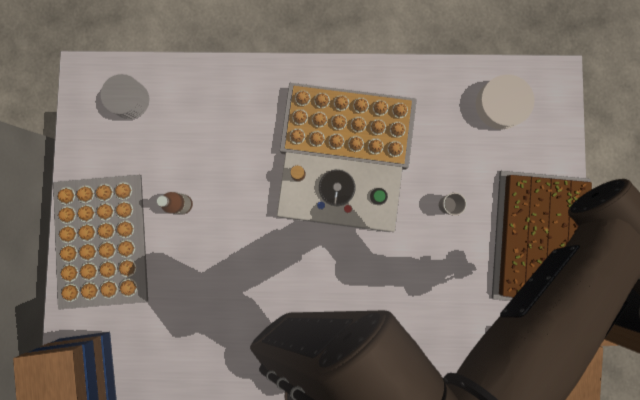

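View pics/scene0.png

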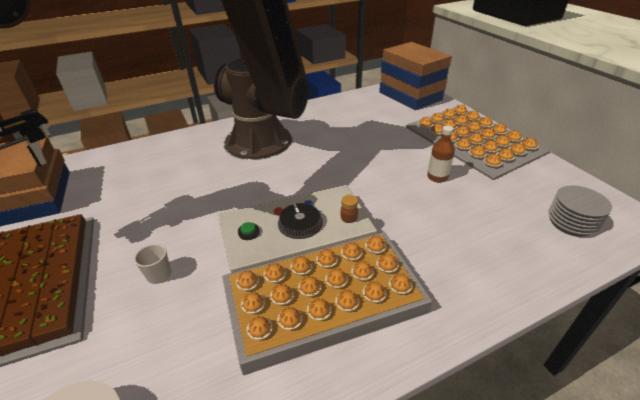

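The top view shows the dial at about (337,187), with red at (347,209) on the -y side, blue at (320,206), the green button at (379,197) and the jar at (297,173). Red on the -y side means the target is +0.6, anticlockwise. I'll zoom in and compute positions.

```bash
cat > h.py <<'E'
import numpy as np,cv2
from plant import ctrl
def cam(n,shape=(400,640)):
    p=ctrl.camera_params(n);f=shape[0]/2/np.tan(np.radians(p["vertical_fov"])/2)
    K=np.array([[f,0,p["cx"]],[0,f,p["cy"]],[0,0,1]]);return K,np.array(p["rvec"]),np.array(p["tvec"])
def ray(c,u,v,z):
    K,r,t=c;R=cv2.Rodrigues(r)[0];d=R.T@np.linalg.inv(K)@[u,v,1];o=-R.T@t
    return o+d*(z-o[2])/d[2]
def proj(c,P): return cv2.projectPoints(np.array(P,float).reshape(-1,3),c[1],c[2],c[0],None)[0].reshape(-1,2)
E
python3 - <<'E'
from h import *
c=cam("top");im=cv2.imread("pics/top0.png")
hsv=cv2.cvtColor(im,cv2.COLOR_BGR2HSV)
def cen(m,x0,x1,y0,y1):
    k=np.zeros_like(m);k[y0:y1,x0:x1]=m[y0:y1,x0:x1];M=cv2.moments(k,True);return M['m10']/M['m00'],M['m01']/M['m00'],M['m00']
g=cen(cv2.inRange(hsv,(45,100,40),(80,255,255)),365,395,180,210)
r=cen(cv2.inRange(hsv,(0,120,40),(8,255,255))|cv2.inRange(hsv,(172,120,40),(180,255,255)),335,360,200,220)
b=cen(cv2.inRange(hsv,(105,100,30),(130,255,255)),310,330,198,215)
d=cen(cv2.inRange(hsv,(0,0,0),(180,255,60)),315,360,165,208)
for n,p,z in(("green",g,.08),("red",r,.063),("blue",b,.063),("dial",d,.075)):print(n,np.round(p,1),ray(c,p[0],p[1],z).round(4))
cv2.imwrite("pics/crop1.png",cv2.resize(im[140:240,265:415],None,fx=5,fy=5,interpolation=cv2.INTER_CUBIC))
E
```

```text
green [379.2 195.6  90. ] [ 0.4967 -0.1854  0.08  ]
red [347.4 208.4  33. ] [ 0.4582 -0.0929  0.063 ]
blue [320.4 204.8  27. ] [ 0.468  -0.0119  0.063 ]
dial [336.6 186.9 795. ] [ 0.5215 -0.0592  0.075 ]
```

View pics/crop1.png

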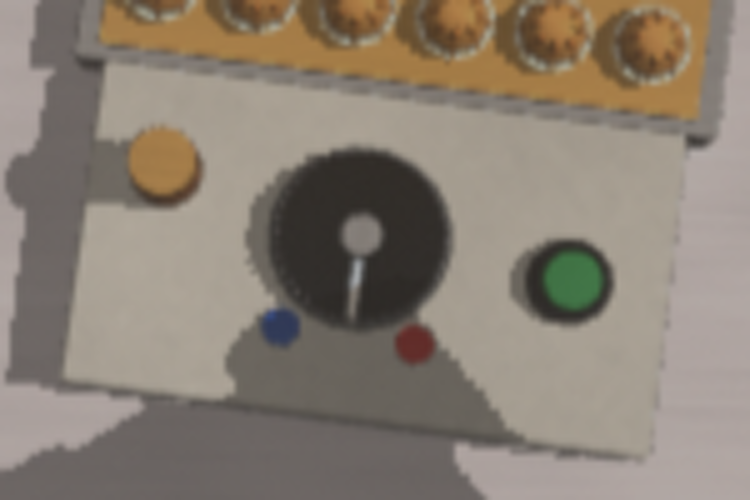

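The crop confirms it: the line points at -x, with red to its right (-y). The dial axis is at about (0.522,-0.0595) and the console yaw about -7°. I'll shut the gripper and move above the dial's +x side at r = 33 mm, with the jaw axis tangential.

Call:
step_arm(rows=[[[-1, 2.43, 4.68, 0, 0, 0, -1.9], [-1, 2.43, 4.68, 0, 0, 0, -1.9], [-1, 2.43, 4.68, 0, 0, 0, -1.9], [-1, 2.43, 4.68, 0, 0, 0, -1.9], [-1, 2.43, 4.68, 0, 0, 0, -1.9], [-1, 2.43, 4.68, 0, 0, 0, -1.9], [-1, 2.43, 4.68, 0, 0, 0, -1.9], [-1, 2.43, 4.68, 0, 0, 0, -1.9], [-1, 2.43, 4.68, 0, 0, 0, -1.9], [-1, 2.43, 4.68, 0, 0, 0, -1.9], [-1, 2.43, 4.68, 0, 0, 0, -1.9], [-1, 2.43, 4.68, 0, 0, 0, -2]]])

```text
clock: 1.6
tool_pos: [0.5553, -0.0582, 0.2264]
orientation: [-90.0, 0.0, 0.0]
force: [0.5, -0.1, 0.8]
opening: 0.0006
```

Call:
step_arm(rows=[[[-1, 0, 0, -4, 0, 0, 0], [-1, 0, 0, -4, 0, 0, 0], [-1, 0, 0, -3.5, 0, 0, 0], [-1, 0, 0, -1.5, 0, 0, 0], [-1, 0, 0, 0, 0, 0, 0], [-1, 0, 0, 0, 0, 0, 0]]])

```text
clock: 2.35
tool_pos: [0.5559, -0.0598, 0.0979]
orientation: [-90.0, -0.1, 0.1]
force: [-0.2, 0.5, 0.4]
opening: 0.0004
```

```bash
python3 - <<'E'
from h import *
o=ctrl.get_obs();print(o)
cv2.imwrite("pics/w1.png",ctrl.snapshot("wrist"))
c=cam("wrist");print(proj(c,[[.522,-.0595,.079],o["tool_pos"],[.4582,-.0929,.063],[.4967,-.1854,.08]]))
E
```

```text
{'clock': 2.35, 'joint_pos': array([ 1.39319972e+01,  1.64859758e+01, -2.38056807e+01,  2.52405120e-02,
       -4.95988341e+01, -1.03874772e+02]), 'qvel': array([-0.04466447, -0.56099903,  0.07470019, -0.05626223,  0.09964085,
        0.08159824]), 'tau': array([-6.50177681e-03, -4.60287881e+01,  2.31982434e+01,  5.52128077e+00,
       -9.59929498e-02, -2.45718302e-04]), 'tool_pos': array([ 0.5558788 , -0.05984842,  0.09789167]), 'orientation': array([-8.99924310e+01, -1.10928316e-01,  7.35590663e-02]), 'force': array([-0.24805802,  0.54629341,  0.35539843]), 'moment': array([-0.0196072 , -0.06706896, -0.02718106]), 'opening': 0.00039649296238085217}
[[316.31802729 184.138503  ]
 [315.64381521 250.7548304 ]
 [259.00464193  70.65521794]
 [ 92.23933741 140.12891537]]
```

View pics/w1.png

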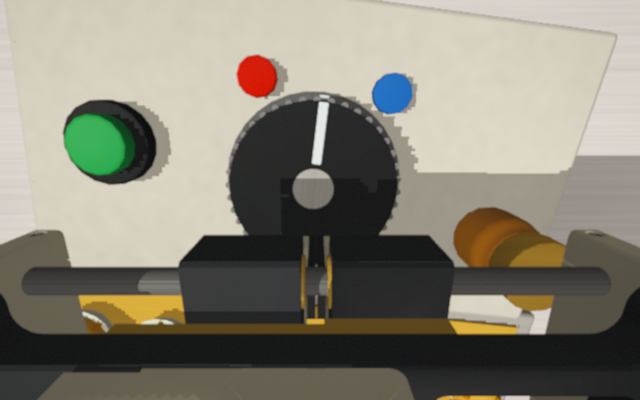

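The wrist view shows the dial centre at (313,188), red at (257,75), blue at (392,93) and green at (98,144), all within 2–3 mm of my projections. The jar on the right is clear of the fingers. I'll descend to contact.

Call:
step_arm(rows=[[[-1, 0, 0, -1.2, 0, 0, 0], [-1, 0, 0, -0.3, 0, 0, 0], [-1, 0, 0, -0.2, 0, 0, 0], [-1, 0, 0, 0, 0, 0, 0], [-1, 0, 0, 0, 0, 0, 0]]])

```text
clock: 3.02
tool_pos: [0.555, -0.0599, 0.0796]
orientation: [-90.0, -0.0, 0.1]
force: [-0.4, -0.2, 1.4]
opening: 0.0007
```

Call:
step_arm(rows=[[[-1, 0, 0, -0.1, 0, 0, 0], [-1, 0, 0, 0, 0, 0, 0], [-1, 0, 0, 0, 0, 0, 0]]])

```text
clock: 3.4
tool_pos: [0.5551, -0.0599, 0.0793]
orientation: [-90.0, -0.0, 0.1]
force: [-1.5, -0.1, 7.4]
opening: 0.0005
```

Call:
step_arm(rows=[[[-1, 0, 0, -0.06, 0, 0, 0], [-1, 0, 0, 0, 0, 0, 0], [-1, -0.005, 0.173, 0, 0, 0, 3], [-1, -0.014, 0.172, 0, 0, 0, 3], [-1, -0.023, 0.171, 0, 0, 0, 3], [-1, -0.032, 0.17, 0, 0, 0, 3]]])

```text
clock: 4.15
tool_pos: [0.5541, -0.0536, 0.0792]
orientation: [-90.1, -0.0, 12.2]
force: [-4.1, -2.7, 10.8]
opening: 0.0005
```

```bash
python3 - <<'E'
from h import *
o=ctrl.get_obs();print(o["tool_pos"],o["force"],o["moment"])
cv2.imwrite("pics/w2.png",ctrl.snapshot("wrist"))
E
```

```text
[ 0.55414859 -0.05358515  0.0791815 ] [-4.11317262 -2.66923661 10.79057986] [-0.88411476  1.53065319 -0.02138802]
```

View pics/w2.png

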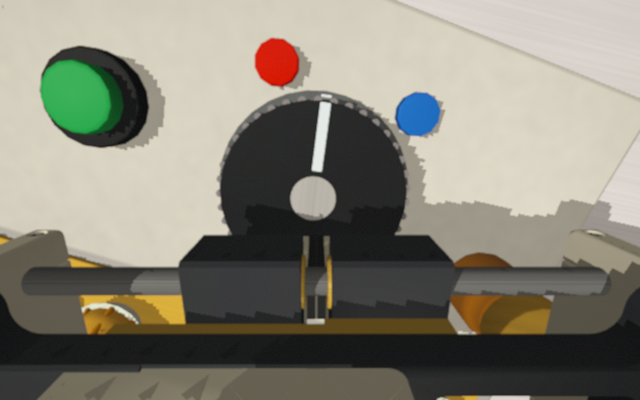

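In the camera frame, which turned 12° with the tool, the line keeps its direction while the markers have moved. So the dial has followed by about 12°, with no slip. I'll carry on round the arc.

Call:
step_arm(rows=[[[-1, -0.04, 0.168, 0, 0, 0, 3], [-1, -0.049, 0.166, 0, 0, 0, 3], [-1, -0.058, 0.163, 0, 0, 0, 3], [-1, -0.066, 0.16, 0, 0, 0, 3], [-1, -0.074, 0.156, 0, 0, 0, 3], [-1, -0.082, 0.152, 0, 0, 0, 3], [-1, -0.09, 0.147, 0, 0, 0, 3], [-1, -0.06, 0.08, 0, 0, 0, 2], [-1, 0, 0, 0, 0, 0, 0], [-1, 0, 0, 0, 0, 0, 0]]])

```text
clock: 5.45
tool_pos: [0.5485, -0.0423, 0.0792]
orientation: [-90.1, 0.1, 35.1]
force: [-5.3, -5.6, 12.3]
opening: 0.0005
```

Call:
step_arm(rows=[[[-1, 0, 0, 0.3, 0, 0, 0], [-1, 0, 0, 2, 0, 0, 0], [-1, 0, 0, 2, 0, 0, 0], [-1, 0, 0, 0, 0, 0, 0], [-1, 0, 0, 0, 0, 0, 0], [-1, 0, 0, 0, 0, 0, 0]]])

```text
clock: 6.2
tool_pos: [0.5485, -0.0411, 0.1202]
orientation: [-90.0, 0.1, 35.1]
force: [0.1, -0.2, 0.5]
opening: 0.0002
```

```bash
python3 - <<'E'
from h import *
o=ctrl.get_obs();print(o["tool_pos"],o["orientation"],o["force"])
c=cam("wrist");cv2.imwrite("pics/w3.png",ctrl.snapshot("wrist"))
cs=cam("scene");s=ctrl.snapshot("scene");cv2.imwrite("pics/s3.png",cv2.resize(s[180:250,210:380],None,fx=4,fy=4,interpolation=cv2.INTER_CUBIC))
print(proj(c,[[.522,-.0595,.079],[.4967,-.1854,.08]]))
E
```

```text
[ 0.54850967 -0.04112145  0.12017584] [-8.99649716e+01  6.58254124e-02  3.50618404e+01] [ 0.13448404 -0.15871578  0.45150439]
[[316.13633896 179.45448988]
 [161.88519154  20.39213979]]
```

View pics/w3.png

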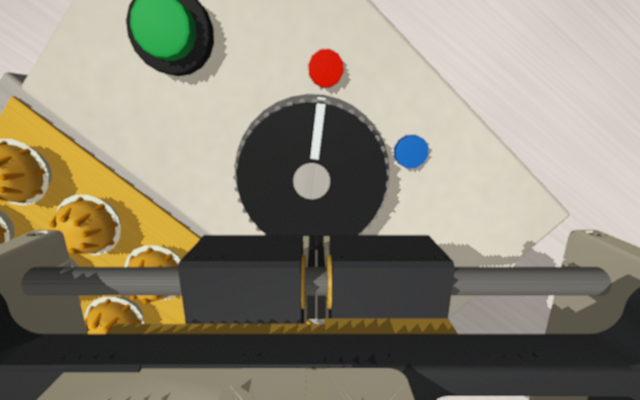

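The line from the hub (311,181) to (321,99) points at red (326,69), so the dial has clicked in. The button is at (160,26), close to the prediction (162,20). Next I move above it.

Call:
step_arm(rows=[[[-1, 0, 0, 2, 0, 0, 0], [-1, -1.05, -3.6, 0, 0, 0, 0], [-1, -1.05, -3.6, 0, 0, 0, 0], [-1, -1.05, -3.6, 0, 0, 0, 0], [-1, -1.05, -3.6, 0, 0, 0, 0], [-1, -1, 0, -2, 0, 0, 0], [-1, 0, 0, -2, 0, 0, 0], [-1, 0, 0, -0.7, 0, 0, 0], [-1, 0, 0, 0, 0, 0, 0], [-1, 0, 0, 0, 0, 0, 0]]])

```text
clock: 7.55
tool_pos: [0.4976, -0.185, 0.0945]
orientation: [-90.0, -0.0, 35.1]
force: [-0.0, 0.1, 0.9]
opening: 0.0002
```

```bash
python3 - <<'E'
from h import *
o=ctrl.get_obs();print(o["tool_pos"],o["orientation"],o["force"])
a=ctrl.snapshot("scene")[180:260,210:330];b=ctrl.snapshot("top")[150:240,270:410]
cv2.imwrite("pics/s4.png",np.vstack([cv2.resize(a,(420,280),interpolation=2),cv2.resize(b,(420,270),interpolation=2)]))
E
```

```text
[ 0.49760772 -0.18501737  0.09454522] [-9.00354109e+01 -3.43121207e-02  3.50904403e+01] [-0.0204143   0.07211953  0.91669541]
```

View pics/s4.png

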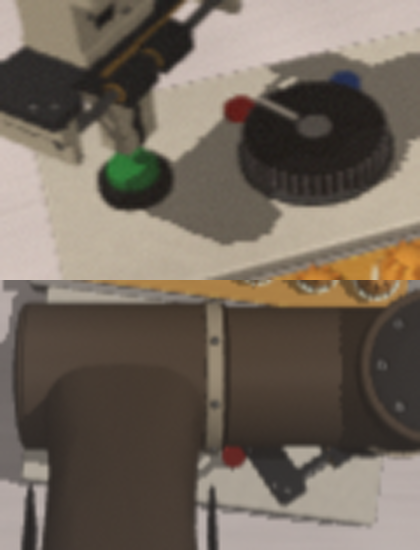

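In the scene crop the dial line points at red and the fingertips sit over the green button. I'll press slowly.

Call:
step_arm(rows=[[[-1, 0, 0, -0.6, 0, 0, 0], [-1, 0, 0, -0.4, 0, 0, 0], [-1, 0, 0, -0.3, 0, 0, 0], [-1, 0, 0, 0, 0, 0, 0], [-1, 0, 0, 0, 0, 0, 0]]])

```text
clock: 8.28
tool_pos: [0.4971, -0.1851, 0.081]
orientation: [-90.0, 0.0, 35.1]
force: [0.5, -1.1, -0.1]
opening: 0.0003
```

Call:
step_arm(rows=[[[-1, 0, 0, -0.2, 0, 0, 0], [-1, 0, 0, -0.2, 0, 0, 0], [-1, 0, 0, 0, 0, 0, 0], [-1, 0, 0, 0, 0, 0, 0]]])

```text
clock: 8.78
tool_pos: [0.4971, -0.1851, 0.0771]
orientation: [-90.0, -0.0, 35.1]
force: [-0.8, 1.1, 1.0]
opening: 0.0006
```

Call:
step_arm(rows=[[[-1, 0, 0, -0.2, 0, 0, 0], [-1, 0, 0, -0.1, 0, 0, 0], [-1, 0, 0, 0, 0, 0, 0], [-1, 0, 0, 0, 0, 0, 0]]])

```text
clock: 9.28
tool_pos: [0.4971, -0.1851, 0.0741]
orientation: [-90.0, -0.0, 35.1]
force: [-0.3, 0.8, 3.5]
opening: 0.0005
```

Call:
step_arm(rows=[[[-1, 0, 0, -0.2, 0, 0, 0], [-1, 0, 0, 0, 0, 0, 0], [-1, 0, 0, 0, 0, 0, 0]]])

```text
clock: 9.65
tool_pos: [0.4971, -0.1851, 0.072]
orientation: [-90.0, -0.0, 35.1]
force: [-1.0, -0.7, 4.2]
opening: 0.0006
```

Call:
step_arm(rows=[[[-1, 0, 0, -0.15, 0, 0, 0], [-1, 0, 0, 0, 0, 0, 0], [-1, 0, 0, 0, 0, 0, 0]]])

```text
clock: 10.02
tool_pos: [0.4971, -0.1851, 0.0712]
orientation: [-90.0, -0.0, 35.1]
force: [-2.6, 2.2, 11.7]
opening: 0.0004
```

Call:
step_arm(rows=[[[-1, 0, 0, -0.1, 0, 0, 0], [-1, 0, 0, 0, 0, 0, 0], [-1, 0, 0, 0, 0, 0, 0]]])

```text
clock: 10.4
tool_pos: [0.4972, -0.1852, 0.071]
orientation: [-90.0, -0.0, 35.1]
force: [-5.9, 3.4, 20.0]
opening: 0.0004
```

The tool has stalled at 0.071, about 6 mm below first contact, and the spring reached about 5 N before the hard stop. The button is fully in. I'll release it and retreat.

Call:
step_arm(rows=[[[-1, 0, 0, 0.5, 0, 0, 0], [-1, 0, 0, 2, 0, 0, 0], [-1, 0, 0, 4, 0, 0, 0], [-1, -0.5, -5, 2, 0, 0, 0], [-1, -0.5, -5, 2, 0, 0, 0], [-1, -0.5, -5, 0, 0, 0, 0], [-1, 0, -5, 0, 0, 0, 0], [-1, 0, 0, 0, 0, 0, 0], [-1, 0, 0, 0, 0, 0, 0], [-1, 0, 0, 0, 0, 0, 0]]])

```text
clock: 11.65
tool_pos: [0.482, -0.3842, 0.1743]
orientation: [-90.0, 0.0, 35.1]
force: [0.4, -0.6, 1.0]
opening: 0.0004
```

```bash
python3 - <<'E'
from h import *
o=ctrl.get_obs();print(o["tool_pos"],o["force"],o["clock"])
a=ctrl.snapshot("scene")[130:290,120:470];b=ctrl.snapshot("top")[130:240,130:480]
cv2.imwrite("pics/end.png",cv2.resize(np.vstack([a,b]),None,fx=2,fy=2,interpolation=2))
E
```

```text
[ 0.48202238 -0.38421531  0.17427329] [ 0.35791878 -0.63487913  1.02013329] 11.65
```

View pics/end.png

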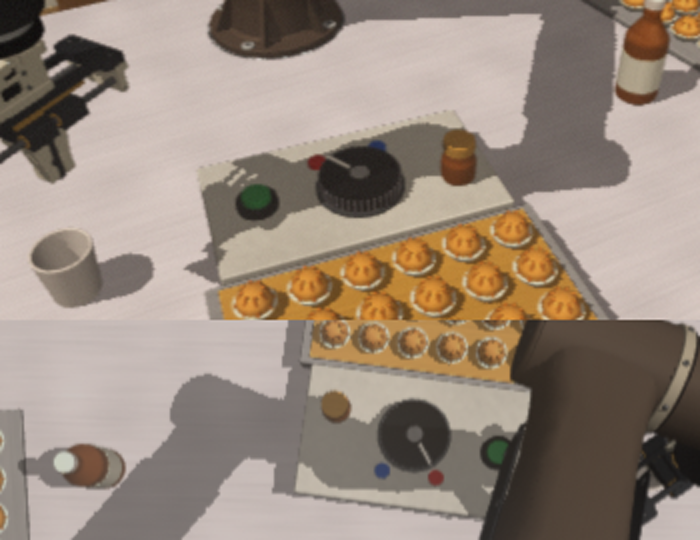

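In both views the dial line points at red, the button is out, and the jar, bottle and cup are where they were. The gripper touches nothing, so I'll hand in.

```bash
python3 -c "
from plant import ctrl
print(ctrl.close_job())"
```

```text
the job is handed in; nothing more can be done
None
```

I turned the dial one click to the red marker, then pressed the green button fully in, let go of it and handed the job in. That was at about 12 s of the 42 s allowed; the hand-in gives no verdict.

- **Dial:** The red marker was on the -y side, so the target was +0.6. I dragged the dial anticlockwise by about 35° with the shut fingertips, pressing with 11–12 N at about 33 mm from the axis. After lifting, the wrist picture showed the white line pointing at red, and the final scene and top pictures agreed.
- **Button:** It went in about 6 mm. The spring force was about 4 N near the end of travel, then rose to 20 N at the hard stop. I judged "fully in" from that stall and force, as the joint value itself can't be read.
- **Last checks:** The final pictures showed the button out and the jar, bottle and cup standing where they were. The gripper was 17 cm above the counter, clear of everything, with only about 1 N of sensor noise. No check failed; measured positions agreed with the calibrated projections to within 2–3 mm.

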